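# Take the scanned tube rack out of the clamping stand

## Task

The rack of tubes clamped in the sloping scanning stand is finished. Slide the stand's jaw fully open while the rack still sits in place, then lift the rack out with the gripper and set it down gently, upright and flat on the floor of the steel tray, all within its rim; do not drop the rack or tip it much further than it leans in the stand. Leave the jaw open, and do not shift the tray or disturb the spare rack, the computer mouse or the scanner.

Things in the scene. Friction and masses are not known exactly. Their poses are not given: they have to be found in the camera images.
- stand: Fixed clamping stand, grey foot 110 x 264 mm. Origin: on the table directly below the seat. +x uphill, +y the level direction in which the jaw opens, +z up. Its aluminium bed rises towards +x by 0.6 rad (34 deg); upward normal (-0.565, 0, 0.825). A ledge 10 mm high (off the bed) carries the rack's downhill side; a fixed jaw, a plain stop 26 mm high, stands at the rack's -y end (y = -69 mm).
- seat (a point): Point on the surface of the stand's bed, 55 mm above the table, where the centre of the rack's underside rests while it sits in the stand. Its axes are those of the stand (not tilted). The bed reaches 37 mm downhill and 41 mm uphill of it.
- jaw (a joint): Sliding jaw at the rack's +y end, dark steel with a black square post: 0 closed, 0.045 m fully open (end stop). It moves along the stand's +y in a stiff slide (about 3 N of friction), no spring, and stays where it is left. When closed its toe reaches 10 mm over the foot at the rack's end, so the rack cannot be lifted until the jaw is open.
- jaw_post (a point): Point on the axis of the jaw's post, 62 mm off the bed and, when closed, 112 mm from the seat along the stand's +y. The post is 22 x 22 mm, stands along the bed's normal, ends 19 mm above this point and is free on all sides for 50 mm below it (34 mm to the rack's end foot when closed). Axes tilted with the bed: x uphill, y opening direction, z the bed's normal.
- rack: Magenta rack with ten white-capped tubes, one rigid piece, 0.2 to 0.42 kg, leaning in the stand at the start. Origin: centre of its underside; x across its width (uphill in the stand), y along its length, z up through the tubes. Body 50 x 110 x 55 mm; a foot 8 mm thick sticks out 12 mm at either end (134 mm in all); caps end 73 mm up. Grip across the 50 mm width, flat sides 20 to 55 mm up.
- tray: Loose shallow steel tray, 190 x 120 mm outside (x, y), rim 16 mm high, walls and floor 3 mm thick, 0.7 kg, lying on the table. Origin: centre of its underside; x along its length, z up. The rack's length goes along the tray's length.
- spare_rack: Bystander: a loose empty rack of the same kind (50 x 134 x 55 mm), flat on the table beyond the work. Origin: centre of its underside.
- mouse: Bystander: black computer mouse, 105 x 62 x 34 mm, loose on the table beyond the work. Origin: centre of its underside.
- scanner: Bystander: black hand-held code scanner lying on the table beyond the work, 60 mm wide, about 180 mm long (y), 32 mm high. Origin: on the table below the middle of its head.
Things that resemble listed ones, but are neither listed nor needed, are in the scene too. What is shaped like the rack but yellow is not meant.

How it is judged:
On the way, in this order (a step that is already met when the one before it is completed fails the run):
1. the jaw is slid open (at least 40 of its 45 mm) while the rack still sits in the stand (within 12 mm of its seat) (value of joint jaw above 0.04 m and distance between rack and seat below 0.012 m), for 0.2 s.
2. the rack is lifted clear of the stand (60 mm or more from its seat, not touching the stand), held in the gripper (distance between rack and seat above 0.06 m and contact force between rack and stand below 0.1 N and contact force between the fingers and rack above 0.5 N), for 0.2 s.
At the end, for the whole second after the job is handed in: The rack stands upright (within 3.4 deg) and at rest flat on the tray's floor (underside within 5 mm of the floor, centre within 50 mm of the tray's centre), the tray is flat on the table, and the jaw is still open (36 mm or more) (horizontal distance between rack and tray below 0.05 m and z of rack in the frame of tray between 0 and 0.008 m and angle between rack's own z axis and vertical below 0.06 rad and angle between tray's own z axis and vertical below 0.05 rad and linear speed of rack below 0.02 m/s and value of joint jaw above 0.036 m); the robot touches nothing.
It fails at once if the rack is dropped or thrown: it moves faster than 0.4 m/s without being in the gripper (linear speed of rack above 0.4 m/s and contact force between the fingers and rack below 0.2 N).
It fails at once if the rack is tipped more than 0.95 rad (54 deg) from upright (angle between rack's own z axis and vertical above 0.95 rad).
It fails at once if the tray is shifted more than 30 mm (distance of tray from where it was at the start of the episode above 0.03 m).
It fails at once if the spare rack, mouse or scanner is moved more than 20 mm (distance of any of spare_rack, mouse, scanner from where it was at the start of the episode above 0.02 m).
It also fails if it takes over 56 s, if anything falls off the work surface, if the arm or the gripper's body presses on something with over 40 N, if the wrist force passes 120 N, or if a joint passes its speed limit or range.

## Robot

A 6-joint arm with a two-finger parallel gripper is mounted at the origin on the work surface. World frame = base frame: x ahead of the robot, y to its left, z up, the work surface at z = 0. Lengths are in m, angles in rad, forces in N, time in s.
With the tool pointing down it reaches from about 0.25 to 0.775 m from the base axis. Payload 4 kg.
Tool frame: the origin (TCP) lies midway between the tips of the shut fingers; the grasp point (between the pads) lies 19 mm behind it; z points along the fingers, y is the line along which they close (so a half turn about z gives the same grasp; the last joint's range is limited). The gripper opens to 94 mm and grips with 3 to 60 N. Pads are 16 mm wide; open, the fingers measure 119 mm over their backs; the gripper's body (75 mm by 177 mm) begins 78 mm behind the grasp point.
Start: joints at [-1.266, 0.087, 1.371, -0, 1.684, -0.103], TCP at [0.218, -0.505, 0.206] pointing down, gripper open.
Joint ranges: [-3.1, 3.1], [-0.76, 2.03], [0.27, 2.55], [-1.08, 4.22], [0.17, 2.65], [-2.57, 2.57]. Speed limits (rad/s): [2.79, 2.79, 3.14, 3.14, 3.14, 3.14].

## Interface

Orientations are given as a unit quaternion [x, y, z, w].
In Python, from bench import manip, imaging, order gives the robot as it stands. The module is installed in compiled form; this text tells all that it offers.
- The arm moves only by the shell command python3 -m creep 'ROWS' [FORCE]. ROWS is JSON, a list of rows, each an object with "claw": the finger opening in cm, from 0 to 9.4; "delta_pos": the shift along the world's x, y, z in cm, a list of three; "twist": the turn about the world's z in degrees. A call has 1 to 8 rows; each row shifts and turns the commanded pose from where the row before left it; what a row does not reach is not made up. A row lasts 1/10 s, in which the tool goes at most 50 mm and 8.59 degrees, less where a joint would pass 70% of its speed; a pose out of reach is approached as far as the arm can. A call is refused whole if a number of a shift passes 5 or a number of a turn 8.59, either way. A call with a gripper value outside its range is refused whole. The fingers move at their own pace and stop on an object; FORCE is the grip in N (left out, the last holds). Time passes only in rows, so rows that do not move let the fingers close. It gives the time, the measured TCP pose, the force, the opening and the grip force at its end, in the units of the state.
- manip.get_obs(): the state, without advancing time (a new reading comes with each control period).
- imaging.grab_frame(name): name is "scene" or "top"; returns the picture (384x512x3 uint8, red, green, blue); there is no depth.
- imaging.camera_info(name): a dict with "intrinsics" (3x3 intrinsics, pixels), "world_from_camera" (4x4, takes a point from camera to world coordinates). Camera axes: x right, y up, looking along -z (the intrinsics and any distortion apply to the point x, -y, -z); pixel columns grow to the right and rows downward; lengths in m; the calibration is good to about 2 mm. A picture is of the moment at which its call begins. camera_info takes no time and is no camera call.
- order.sign_off(): hands the job in; it is judged then, once.
Trained networks look in the newest picture that a camera, given by its name, has taken for a name from the list of things; names that differ only in an ending like _2 or _b are one class to them, and where a whole thing is asked for, a point or a joint stands for the part that bears it (a point fixed in the world has none). Each returns a list of dicts, best first, with "p" (0 to 1); they miss things now and then, are a little off and sometimes report something else, mostly with a low value. They report only what shows in the picture. A call takes as long as a camera call. They do not tell look-alikes from the thing itself.
- imaging.masks_of(camera, query): "mask" (384x512 bool, what is visible of it) and "box" ([centre column, centre row, width, height] in pixels, round what is visible of it).
The state is a dict: "clock": time; "q": joint angles; "joint_velocities": joint speeds; "joint_torque": joint torques, N m; "tcp_pos": TCP position; "tool_rot": TCP orientation; "ft_force": force on the tool from outside, world axes, zero at the start; "ft_torque": the same for the moment, N m; "width": finger opening in m; "finger_force": force on a finger pad.
Only numpy, scipy, OpenCV 4.12 (cv2) and the standard library are available. Lean on these libraries where they do the work, as an engineer would, in place of code of your own. Each camera call takes 0.05 s, during which the arm holds its last target. There are 200 camera calls.

## Working session

There is one attempt and no reset: what is moved stays moved. The work goes in short steps, Python scripts to look and compute and a shell command to move; the robot and the scene stay as the last step left them, time stands still between calls to the robot, and variables do not carry over. Pictures are saved under pics/ and viewed, at most 10 in all, crops included, and the job is handed in when it is done.

```bash
mkdir -p pics; python3 - <<'E'
from bench import manip,imaging
import cv2,numpy as np
for c in("scene","top"):
    f=imaging.grab_frame(c); cv2.imwrite(f"pics/{c}0.png",f[...,::-1])
    i=imaging.camera_info(c); print(c,np.round(i["intrinsics"],1).tolist(),np.round(i["world_from_camera"],3).tolist(),[k for k in i])
    for n in("stand","jaw","rack","tray","spare_rack"):
        for d in imaging.masks_of(c,n): print(n,round(d["p"],2),np.round(d["box"]),d["mask"].sum())
o=manip.get_obs();print(o["clock"],o["tcp_pos"],o["tool_rot"])
E
```

```text
scene [[450.5, 0.0, 252.1], [0.0, 450.5, 192.8], [0.0, 0.0, 1.0]] [[-0.859, -0.419, 0.293, 0.91], [0.511, -0.721, 0.468, 0.564], [0.014, 0.552, 0.834, 1.139], [0.0, 0.0, 0.0, 1.0]] ['intrinsics', 'world_from_camera']
stand 0.71 [311. 274.  82. 105.] 3542
jaw 0.68 [332. 277.  35.  28.] 640
rack 0.73 [380. 250.  55.  41.] 1291
rack 0.6 [308. 184.  43.  45.] 1128
rack 0.56 [314. 248.  49.  56.] 1491
tray 0.89 [238. 167.  75.  53.] 2100
spare_rack 0.69 [238. 166.  73.  54.] 2091
spare_rack 0.66 [171. 210.  41.  44.] 959
top [[370.8, 0.0, 251.6], [0.0, 370.8, 189.1], [0.0, 0.0, 1.0]] [[-0.025, 0.997, -0.066, 0.447], [-0.999, -0.026, -0.021, -0.034], [-0.023, 0.066, 0.998, 1.103], [0.0, 0.0, 0.0, 1.0]] ['intrinsics', 'world_from_camera']
stand 0.65 [170. 196.  96.  42.] 2250
jaw 0.75 [145. 200.  30.  24.] 470
rack 0.84 [183. 206.  43.  30.] 1159
rack 0.71 [250. 241.  44.  32.] 975
rack 0.64 [154. 266.  27.  48.] 1116
spare_rack 0.82 [293. 108.  40.  28.] 920
0.6 [ 0.2181036  -0.50490143  0.20550498] [ 9.79285921e-01  2.02482305e-01 -9.76752566e-06  2.88843305e-05]
```

View pics/scene0.png

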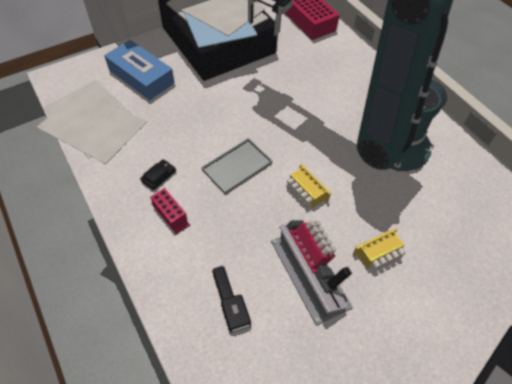

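View pics/top0.png

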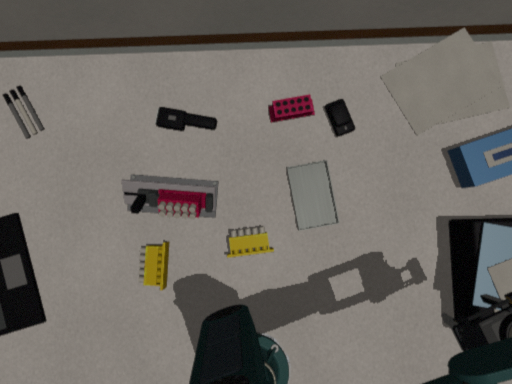

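The top view shows the magenta rack in the stand at about (183,206), leaning toward the robot, with the jaw post at about (137,203) on the world +y side. The tray is at about (312,195). Two yellow decoys are at (250,241) and (154,266). The scene view agrees: rack (314,248), post (342,275), tray (238,167).

```bash
cat > h.py <<'E'
import numpy as np,cv2
from bench import imaging
from scipy.optimize import minimize
CI={c:imaging.camera_info(c) for c in("scene","top")}
def proj(c,P):
    T=np.linalg.inv(np.array(CI[c]["world_from_camera"]));p=np.atleast_2d(P)@T[:3,:3].T+T[:3,3]
    p=p*[1,-1,-1];u=p@np.array(CI[c]["intrinsics"]).T;return u[:,:2]/u[:,2:]
def tri(uv): # dict cam->pixel
    A=[];b=[]
    for c,p in uv.items():
        W=np.array(CI[c]["world_from_camera"]);d=np.linalg.inv(CI[c]["intrinsics"])@[*p,1];d=W[:3,:3]@(d*[1,-1,-1]);d/=np.linalg.norm(d)
        M=np.eye(3)-np.outer(d,d);A.append(M);b.append(M@W[:3,3])
    x=np.linalg.lstsq(np.vstack(A),np.hstack(b),rcond=None)[0];return x
def box(x,y,z):return np.array([[a,b,c] for a in x for b in y for c in z])
def yawm(t):return np.array([[np.cos(t),-np.sin(t),0],[np.sin(t),np.cos(t),0],[0,0,1]])
n=np.array([-.565,0,.825]);TI=np.array([[.825,0,-.565],[0,1,0],[.565,0,.825]]) # cols x',y',z'
RACK=[box((-.025,.025),(-.055,.055),(0,.055)),box((-.025,.025),(-.067,.067),(0,.008)),box((-.019,.019),(-.05,.05),(.055,.073))]
TRAY=[box((-.095,.095),(-.06,.06),(0,.016))]
def sil(c,parts):
    m=np.zeros((384*4,512*4),np.uint8)
    for P in parts: cv2.fillConvexPoly(m,cv2.convexHull(np.round((proj(c,P)+.5)*4).astype(np.int32)),1)
    return cv2.resize(m.astype(np.float32),(512,384),interpolation=cv2.INTER_AREA)
def fit(parts,tilt,masks,p0):
    R0=TI if tilt else np.eye(3)
    def pl(p):return [(P@R0.T)@yawm(p[3]).T+p[:3] for P in parts]
    def cost(p):
        s=0
        for c,m in masks.items():
            q=sil(c,pl(p));s+=1-np.minimum(q,m).sum()/np.maximum(q,m).sum()
        return s
    sm=np.vstack([p0]+[np.array(p0)+d for d in np.diag([.012,.012,.01,.12])])
    r=minimize(cost,p0,method="Nelder-Mead",options=dict(initial_simplex=sm,maxiter=300,xatol=1e-4,fatol=1e-4));return r.x,r.fun
E
cat > m.py <<'E'
from h import *
def near(c,q,uv):
    L=[d for d in imaging.masks_of(c,q) if np.hypot(*(np.array(d["box"][:2])-uv))<15];return L[0] if L else None
F={c:imaging.grab_frame(c) for c in CI}
rm={};tm={};jm={}
for c,u,t,j in(("scene",(314,248),(238,167),(332,277)),("top",(183,206),(312,195),(145,200))):
    for D,q,w in((rm,"rack",u),(tm,"tray",t),(jm,"jaw",j)):
        d=near(c,q,w)
        if d: D[c]=d["mask"].astype(np.float32)
        else: print("missing",c,q)
if "top" not in tm:
    f=F["top"];g=f[195-8:195+8,312-8:312+8].reshape(-1,3).mean(0);print("tray col",g)
    lab=cv2.cvtColor(f,cv2.COLOR_RGB2LAB).astype(int);r=lab[187:203,304:320].reshape(-1,3).mean(0)
    m=(np.abs(lab-r)[...,1:].sum(2)*2+np.abs(lab-r)[...,0]*.5<9).astype(np.uint8);m[:150]=0;m[240:]=0;m[:,:275]=0;m[:,350:]=0
    k,l,s,_=cv2.connectedComponentsWithStats(m);i=l[195,312];print("seg",s[i]);tm["top"]=(l==i).astype(np.float32)
p0=tri({"scene":(314,248),"top":(183,206)});print("rack tri",p0)
r,cf=fit(RACK,True,rm,[p0[0]+.01,p0[1],.055,0]);print("rack",r.round(4),cf)
t0=tri({"scene":(238,167),"top":(312,195)});print("tray tri",t0)
for k in({"scene":tm["scene"]},tm):
    t,cf=fit(TRAY,False,k,[t0[0],t0[1],0,.05]);print("tray",t.round(4),cf)
R=yawm(r[3]);S=r[:3]
ov={}
for c,(x0,y0,w,h) in(("scene",(195,130,190,200)),("top",(110,150,240,110))):
    s=4 if c=="scene" else 3
    s=3
    im=cv2.resize(F[c][y0:y0+h,x0:x0+w,::-1],None,fx=s,fy=s,interpolation=cv2.INTER_CUBIC)
    def dl(P,col,cl=True):
        cv2.polylines(im,[np.round((proj(c,P)+.5-[x0,y0])*s).astype(np.int32)],cl,col,1)
    def hull(P,col):
        cv2.polylines(im,[cv2.convexHull(np.round((proj(c,P)+.5-[x0,y0])*s).astype(np.int32))],True,col,1)
    for P in RACK: hull(P@TI.T@R.T+S,(0,255,0))
    post=box((-.011,.011),(.101,.123),(.012,.081));hull(post@TI.T@R.T+S,(255,255,0))
    hull(TRAY[0]@yawm(t[3]).T+t[:3],(0,255,0))
    cv2.imwrite(f"pics/ov_{c}.png",im)
for c in jm:print(c,"post top proj",proj(c,(np.array([0,.112,.081])@TI.T)@R.T+S))
E
python3 m.py
```

```text
rack tri [0.47380819 0.18637786 0.04513704]
rack [ 0.4986  0.187   0.0535 -0.0698] 0.19883877038955688
tray tri [ 0.49723543 -0.18963267 -0.00887105]
tray [ 0.499  -0.1886 -0.0006  0.1556] 0.03758352994918823
tray [ 0.4975 -0.1896 -0.0029  0.1558] 0.061554551124572754
scene post top proj [[349.18106644 268.44725362]]
top post top proj [[133.90535217 211.61587801]]
```

View pics/ov_scene.png

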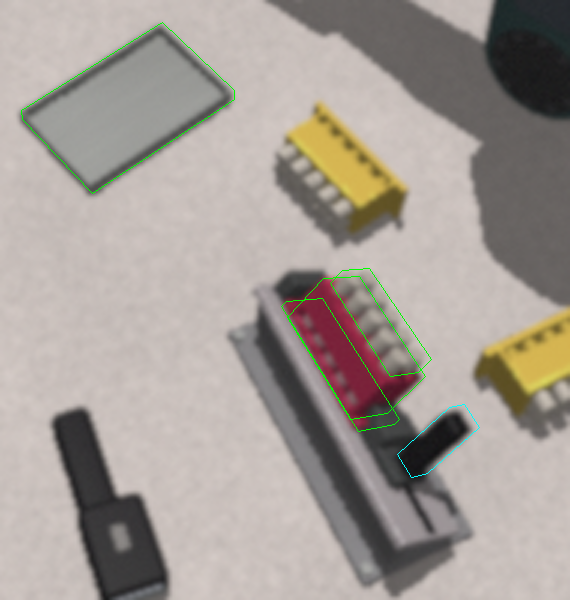

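View pics/ov_top.png

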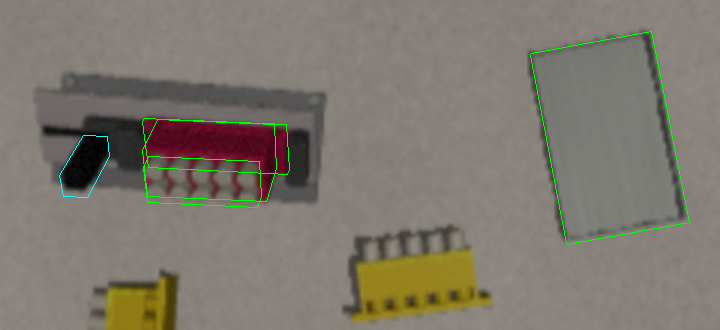

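Tray outline fits in both views. The rack and post overlay is 2–3 px off (the model's caps and post sit too low in the top view), so I'll refit jointly with the dark post pixels.

```bash
cat > m2.py <<'E'
from h import *
F={c:cv2.imread(f"pics/{c}0.png")[...,::-1] for c in CI}
POST=box((-.011,.011),(.101,.123),(.014,.081));BODY=[box((-.025,.025),(-.055,.055),(.0,.055)),box((-.019,.019),(-.05,.05),(.055,.073))]
win={"scene":((325,362,262,292),(285,336,215,275)),"top":((126,150,190,220),(150,205,180,222))}
pm={};rm={}
for c in CI:
    f=F[c].astype(int);a,b,d,e=win[c][0];k=np.zeros((384,512),np.uint8);k[d:e,a:b]=(f[d:e,a:b].max(2)<(38))
    n_,l,s,_=cv2.connectedComponentsWithStats(k);i=1+s[1:,4].argmax();pm[c]=(l==i).astype(np.float32);print(c,"post",s[i])
    a,b,d,e=win[c][1];m=np.zeros((384,512),np.float32);m[d:e,a:b]=(f[d:e,a:b,0]-f[d:e,a:b,1]>35);rm[c]=m;print("mag",m.sum())
def mk(p,P):return (P@TI.T)@yawm(p[3]).T+p[:3]
def cost(p,det=False):
    o=[]
    for c in CI:
        q=sil(c,[mk(p,POST)]);o.append(1-np.minimum(q,pm[c]).sum()/np.maximum(q,pm[c]).sum())
        q=sil(c,[mk(p,b) for b in BODY]);cap=sil(c,[mk(p,BODY[1])])
        w=1-cap if True else 1
        o.append(1-(np.minimum(q,rm[c])*w).sum()/(np.maximum(q,rm[c])*w).sum())
    return o if det else sum(o)
best=None
for p0 in([.4986,.187,.055,-.06],[.505,.183,.05,-.03]):
    sm=np.vstack([p0]+[np.array(p0)+d for d in np.diag([.01,.01,.008,.08])])
    r=minimize(cost,p0,method="Nelder-Mead",options=dict(initial_simplex=sm,maxiter=300,xatol=1e-4,fatol=1e-4));print(r.x.round(4),r.fun,np.round(cost(r.x,1),3))
    if best is None or r.fun<best.fun:best=r
p=best.x;out=[]
for c,(x0,y0,w,h) in(("scene",(265,200,100,120)),("top",(115,165,110,70))):
    s=5;im=cv2.resize(F[c][y0:y0+h,x0:x0+w,::-1],None,fx=s,fy=s,interpolation=cv2.INTER_CUBIC)
    for P in BODY+[POST]: cv2.polylines(im,[cv2.convexHull(np.round((proj(c,mk(p,P))+.5-[x0,y0])*s).astype(np.int32))],True,(0,255,0),1)
    out.append(im)
W=np.zeros((600,800,3),np.uint8);W[:600,:400]=out[0][:,100:500];o=cv2.resize(out[1],(400,255));W[:255,400:]=o;cv2.imwrite("pics/ov2.png",W)
jp=mk(p,np.array([[0,.112,.062],[0,.112,.081]]));print("jaw_post",jp.round(4))
E
python3 m2.py
```

```text
scene post [328 269  22  21 195]
mag 930.0
top post [126 193  23  20 223]
mag 741.0
[ 0.4998  0.1852  0.0567 -0.1172] 0.9510720372200012 [0.413 0.115 0.256 0.167]
[ 0.4986  0.1851  0.0534 -0.1292] 0.9066740274429321 [0.403 0.129 0.228 0.146]
jaw_post [[0.4783 0.3007 0.1046]
 [0.4676 0.3021 0.1202]]
```

View pics/ov2.png

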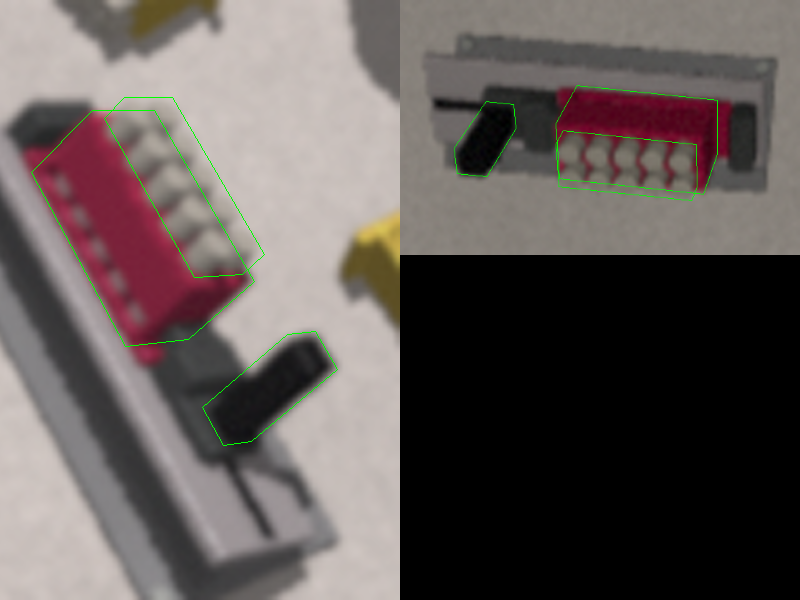

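Height checks agree with the text (seat about 0.054, tray about 0). I'm using stand origin (0.500, 0.1855) and yaw about -0.10, confirmed by the bed's edges. The post is at about (0.477, 0.300, 0.106), and the tray at (0.498, -0.189) with yaw 0.156. Next: move to above the post.

```bash
python3 -m creep '[{"claw":5,"delta_pos":[1.3,4,0],"twist":-1.45},{"claw":5,"delta_pos":[1.3,4,0],"twist":-1.45},{"claw":5,"delta_pos":[1.3,4,0],"twist":-1.45},{"claw":5,"delta_pos":[1.3,4,0],"twist":-1.45},{"claw":5,"delta_pos":[1.3,4,0],"twist":-1.45},{"claw":5,"delta_pos":[1.3,4,0],"twist":-1.45},{"claw":5,"delta_pos":[1.3,4,0],"twist":-1.45},{"claw":5,"delta_pos":[1.3,4,0],"twist":-1.45}]' 20
python3 -m creep '[{"claw":5,"delta_pos":[1.3,4,0],"twist":-1.45},{"claw":5,"delta_pos":[1.3,4,0],"twist":-1.45},{"claw":5,"delta_pos":[1.3,4,0],"twist":-1.45},{"claw":5,"delta_pos":[1.3,4,0],"twist":-1.45},{"claw":5,"delta_pos":[1.3,4,0],"twist":-1.45},{"claw":5,"delta_pos":[1.3,4,0],"twist":-1.45},{"claw":5,"delta_pos":[1.3,4,0],"twist":-1.45},{"claw":5,"delta_pos":[1.3,4,0],"twist":-1.45}]'
python3 -m creep '[{"claw":5,"delta_pos":[1.3,4,0],"twist":-1.45},{"claw":5,"delta_pos":[1.3,4,0],"twist":-1.45},{"claw":5,"delta_pos":[1.3,4,0],"twist":-1.45},{"claw":5,"delta_pos":[1.3,4,0],"twist":-1.45},{"claw":5,"delta_pos":[0,0,0],"twist":0},{"claw":5,"delta_pos":[0,0,0],"twist":0}]'
```

```text
clock: 1.8
tcp_pos: [0.3223, -0.1833, 0.2058]
tool_rot: [0.995, 0.102, 0.0, 0.0]
ft_force: [-0.2, 0.3, 0.1]
width: 0.05
finger_force: 0.0
clock: 2.6
tcp_pos: [0.4264, 0.137, 0.2058]
tool_rot: [1.0, 0.001, 0.001, 0.0]
ft_force: [1.2, -0.5, -0.7]
width: 0.0504
finger_force: 0.0
clock: 3.2
tcp_pos: [0.4779, 0.2955, 0.2048]
tool_rot: [0.999, -0.048, -0.001, 0.001]
ft_force: [0.3, -1.2, 0.3]
width: 0.0502
finger_force: 0.0
```

```bash
python3 -m creep '[{"claw":5,"delta_pos":[0,0.5,-2],"twist":0},{"claw":5,"delta_pos":[0,0,-2],"twist":0},{"claw":5,"delta_pos":[0,0,-2],"twist":0},{"claw":5,"delta_pos":[0,0,-2],"twist":0},{"claw":5,"delta_pos":[0,0,-1],"twist":0},{"claw":5,"delta_pos":[0,0,-1],"twist":0},{"claw":5,"delta_pos":[0,0,-1],"twist":0},{"claw":5,"delta_pos":[0,0,-0.3],"twist":0}]' && python3 - <<'E'
from h import *
o=[]
for c,(x0,y0,w,h) in(("scene",(265,200,100,120)),("top",(95,165,130,70))):
    f=imaging.grab_frame(c)[y0:y0+h,x0:x0+w,::-1];o.append(cv2.resize(f,None,fx=(4 if c=="scene" else 3),fy=(4 if c=="scene" else 3),interpolation=cv2.INTER_CUBIC))
W=np.zeros((480,790,3),np.uint8);W[:,:400]=o[0];W[:210,400:]=o[1];cv2.imwrite("pics/post.png",W)
E
```

```text
clock: 4.0
tcp_pos: [0.4778, 0.2996, 0.0918]
tool_rot: [0.999, -0.049, -0.0, 0.0]
ft_force: [0.4, 0.3, -0.6]
width: 0.0501
finger_force: 0.0
```

View pics/post.png

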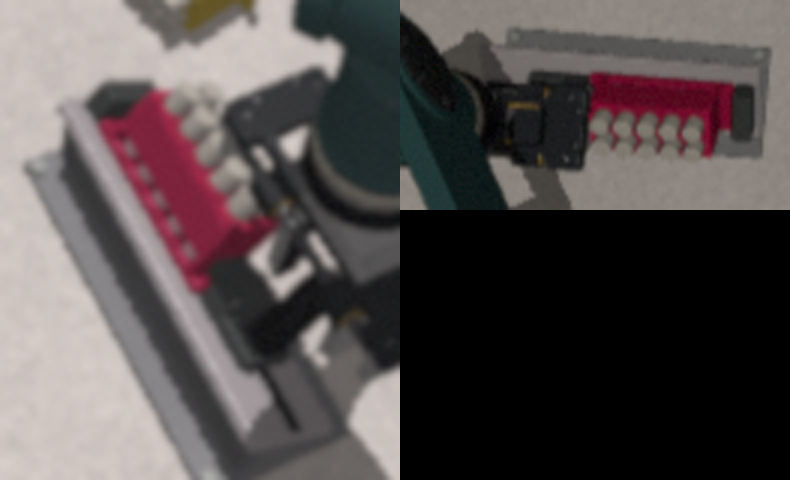

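The fingers straddle the post in the scene crop at about (290,260)–(310,340), with no contact forces. Closing on the post.

```bash
python3 -m creep '[{"claw":1.5,"delta_pos":[0,0,0],"twist":0},{"claw":1.5,"delta_pos":[0,0,0],"twist":0},{"claw":1.5,"delta_pos":[0,0,0],"twist":0},{"claw":1.5,"delta_pos":[0,0,0],"twist":0},{"claw":1.5,"delta_pos":[0,0,0],"twist":0},{"claw":1.5,"delta_pos":[0,0,0],"twist":0},{"claw":1.5,"delta_pos":[0,0,0],"twist":0}]' 15
```

```text
clock: 4.8
tcp_pos: [0.4783, 0.3001, 0.0929]
tool_rot: [0.999, -0.049, 0.0, -0.0]
ft_force: [-0.3, 0.0, 2.3]
width: 0.0218
finger_force: 15.0
```

```bash
python3 -m creep '[{"claw":1.5,"delta_pos":[0.06,0.57,0],"twist":0},{"claw":1.5,"delta_pos":[0.06,0.57,0],"twist":0},{"claw":1.5,"delta_pos":[0.06,0.57,0],"twist":0},{"claw":1.5,"delta_pos":[0.06,0.57,0],"twist":0},{"claw":1.5,"delta_pos":[0.05,0.57,0],"twist":0},{"claw":1.5,"delta_pos":[0.05,0.57,0],"twist":0},{"claw":1.5,"delta_pos":[0.05,0.57,0],"twist":0},{"claw":1.5,"delta_pos":[0.05,0.5,0],"twist":0}]'; python3 -m creep '[{"claw":1.5,"delta_pos":[0,0,0],"twist":0},{"claw":1.5,"delta_pos":[0,0,0],"twist":0}]'
```

```text
clock: 5.6
tcp_pos: [0.483, 0.3446, 0.0928]
tool_rot: [0.999, -0.049, 0.001, 0.001]
ft_force: [-0.9, -13.9, 10.9]
width: 0.0218
finger_force: 15.0
clock: 5.8
tcp_pos: [0.483, 0.3445, 0.0928]
tool_rot: [0.999, -0.049, 0.0, 0.001]
ft_force: [0.1, -5.2, 6.0]
width: 0.0221
finger_force: 15.0
```

```bash
python3 -m creep '[{"claw":5,"delta_pos":[0,0,0],"twist":0},{"claw":5,"delta_pos":[0,0,0],"twist":0},{"claw":5,"delta_pos":[0,0,0],"twist":0},{"claw":5,"delta_pos":[0,0,1],"twist":0},{"claw":5,"delta_pos":[0,0,3],"twist":0},{"claw":5,"delta_pos":[0,0,3],"twist":0},{"claw":5,"delta_pos":[0,0,3],"twist":0},{"claw":5,"delta_pos":[0,0,2],"twist":0}]'
python3 -m creep '[{"claw":9.4,"delta_pos":[0,-2,0],"twist":8.2},{"claw":9.4,"delta_pos":[0,-2,0],"twist":8.2},{"claw":9.4,"delta_pos":[0,-2,0],"twist":8.2},{"claw":9.4,"delta_pos":[0.4,-2,0],"twist":8.2},{"claw":9.4,"delta_pos":[0,-2,0],"twist":8.2},{"claw":9.4,"delta_pos":[0,-2,0],"twist":8.2},{"claw":9.4,"delta_pos":[0,-2,0],"twist":8.2},{"claw":9.4,"delta_pos":[0,-1,0],"twist":8.2}]'
python3 -m creep '[{"claw":9.4,"delta_pos":[0,-0.7,0],"twist":8.2},{"claw":9.4,"delta_pos":[0,0,0],"twist":8.2},{"claw":9.4,"delta_pos":[0,0,0],"twist":8},{"claw":9.4,"delta_pos":[0,0,0],"twist":0},{"claw":9.4,"delta_pos":[0,0,0],"twist":0}]'
python3 - <<'E'
from h import *
o=[]
for c,(x0,y0,w,h) in(("scene",(265,200,100,120)),("top",(95,165,130,70))):
    f=imaging.grab_frame(c)[y0:y0+h,x0:x0+w,::-1];o.append(cv2.resize(f,None,fx=(4 if c=="scene" else 3),fy=(4 if c=="scene" else 3),interpolation=cv2.INTER_CUBIC))
W=np.zeros((480,790,3),np.uint8);W[:,:400]=o[0];W[:210,400:]=o[1];cv2.imwrite("pics/open.png",W)
E
```

```text
clock: 6.6
tcp_pos: [0.4831, 0.3457, 0.2161]
tool_rot: [0.999, -0.049, 0.002, -0.001]
ft_force: [0.4, -0.0, -0.4]
width: 0.05
finger_force: 0.0
clock: 7.4
tcp_pos: [0.4866, 0.1939, 0.2133]
tool_rot: [0.865, 0.502, 0.001, 0.0]
ft_force: [-0.4, 0.8, -0.8]
width: 0.0939
finger_force: 0.0
clock: 7.9
tcp_pos: [0.4866, 0.1882, 0.213]
tool_rot: [0.742, 0.671, 0.0, 0.0]
ft_force: [0.6, 1.2, -0.4]
width: 0.0939
finger_force: 0.0
```

View pics/open.png

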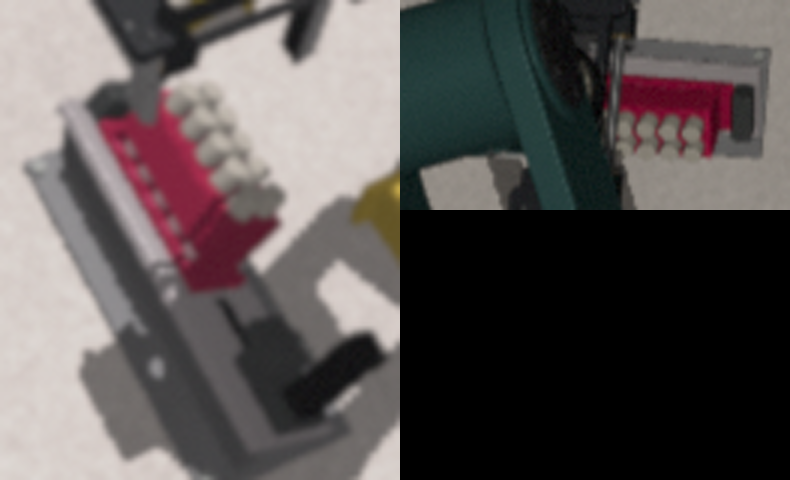

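Jaw is fully open (post at about (340,375) in the crop) and the rack is still seated. Now I'll descend with the fingers wide, straddling the rack across its width.

```bash
python3 -m creep '[{"claw":9.4,"delta_pos":[-0.4,0,-2],"twist":0},{"claw":9.4,"delta_pos":[0,0,-2],"twist":0},{"claw":9.4,"delta_pos":[0,0,-2],"twist":0},{"claw":9.4,"delta_pos":[0,0,-2],"twist":0},{"claw":9.4,"delta_pos":[0,0,-1],"twist":0},{"claw":9.4,"delta_pos":[0,0,-1],"twist":0},{"claw":9.4,"delta_pos":[0,0,-1],"twist":0},{"claw":9.4,"delta_pos":[0,0,-0.5],"twist":0}]'
python3 -m creep '[{"claw":9.4,"delta_pos":[0,0,-0.5],"twist":0},{"claw":9.4,"delta_pos":[0,0,-0.5],"twist":0},{"claw":9.4,"delta_pos":[0,0,0],"twist":0}]'
python3 - <<'E'
from h import *
o=[]
for c,(x0,y0,w,h) in(("scene",(250,180,110,110)),("top",(95,165,130,70))):
    f=imaging.grab_frame(c)[y0:y0+h,x0:x0+w,::-1];o.append(cv2.resize(f,None,fx=(5 if c=="scene" else 1),fy=(5 if c=="scene" else 1),interpolation=cv2.INTER_CUBIC))
cv2.imwrite("pics/strad.png",o[0])
E
```

```text
clock: 8.8
tcp_pos: [0.4824, 0.188, 0.0969]
tool_rot: [0.741, 0.671, -0.0, -0.0]
ft_force: [0.1, -0.1, 0.4]
width: 0.0942
finger_force: 0.0
clock: 9.1
tcp_pos: [0.4823, 0.1879, 0.087]
tool_rot: [0.741, 0.671, -0.0, -0.0]
ft_force: [-0.4, 1.0, -0.5]
width: 0.0939
finger_force: 0.0
```

View pics/strad.png

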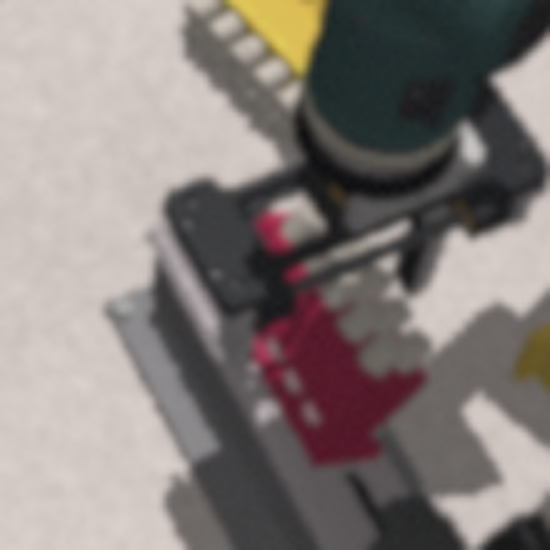

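```bash
python3 -m creep '[{"claw":9,"delta_pos":[0.15,0,-0.3],"twist":0},{"claw":8.6,"delta_pos":[0.15,0,-0.3],"twist":0},{"claw":8.2,"delta_pos":[0.1,0,0],"twist":0},{"claw":7.8,"delta_pos":[0.1,-0.05,0],"twist":0}]' 15
python3 -m creep '[{"claw":7.4,"delta_pos":[0.1,0,0],"twist":0},{"claw":7.0,"delta_pos":[0.1,0,0],"twist":0}]'
python3 -m creep '[{"claw":6.6,"delta_pos":[0.1,0,0],"twist":0},{"claw":6.2,"delta_pos":[0.1,0,0],"twist":0}]'
```

```text
clock: 9.6
tcp_pos: [0.4833, 0.1882, 0.0805]
tool_rot: [0.741, 0.672, -0.004, -0.004]
ft_force: [-12.7, 2.8, 5.4]
width: 0.0791
finger_force: 5.9
clock: 9.8
tcp_pos: [0.4797, 0.1886, 0.08]
tool_rot: [0.741, 0.672, -0.008, -0.008]
ft_force: [-24.1, 1.7, 11.9]
width: 0.0711
finger_force: 12.2
clock: 10.0
tcp_pos: [0.4793, 0.1887, 0.0798]
tool_rot: [0.74, 0.672, -0.01, -0.01]
ft_force: [-27.6, 3.1, 14.2]
width: 0.0701
finger_force: 15.3
```

The pads' friction on the caps locks the uprighting pivot, because the caps must rise as the rack turns. So I'll ease the x push and lift while squeezing.

```bash
python3 -m creep '[{"claw":6.2,"delta_pos":[-0.3,0,0.2],"twist":0},{"claw":6.2,"delta_pos":[-0.2,0,0.2],"twist":0}]'
python3 -m creep '[{"claw":6.2,"delta_pos":[-0.1,0,0.3],"twist":0},{"claw":6.2,"delta_pos":[0,0,0.3],"twist":0}]'
python3 -m creep '[{"claw":5.8,"delta_pos":[0,0,0.3],"twist":0},{"claw":5.8,"delta_pos":[0,0,0.3],"twist":0}]'
```

```text
clock: 10.2
tcp_pos: [0.4789, 0.1886, 0.0841]
tool_rot: [0.741, 0.672, -0.006, -0.006]
ft_force: [-14.5, 2.9, 7.5]
width: 0.0657
finger_force: 14.1
clock: 10.4
tcp_pos: [0.4803, 0.1885, 0.0908]
tool_rot: [0.741, 0.672, -0.004, -0.004]
ft_force: [-9.3, 2.0, 3.9]
width: 0.0624
finger_force: 4.9
clock: 10.6
tcp_pos: [0.4822, 0.1883, 0.0972]
tool_rot: [0.741, 0.672, -0.002, -0.003]
ft_force: [-4.6, 1.5, 3.0]
width: 0.0582
finger_force: 2.8
```

```bash
python3 - <<'E'
from h import *
o=[]
for c,(x0,y0,w,h) in(("scene",(265,195,90,90)),("top",(120,165,110,70))):
    f=imaging.grab_frame(c)[y0:y0+h,x0:x0+w,::-1];o.append(cv2.resize(f,(540,540) if c=="scene" else (220,140),interpolation=cv2.INTER_CUBIC))
W=np.zeros((540,780,3),np.uint8);W[:,:540]=o[0];W[:140,560:]=o[1];cv2.imwrite("pics/sq.png",W)
E
```

```text
(no output)
```

View pics/sq.png

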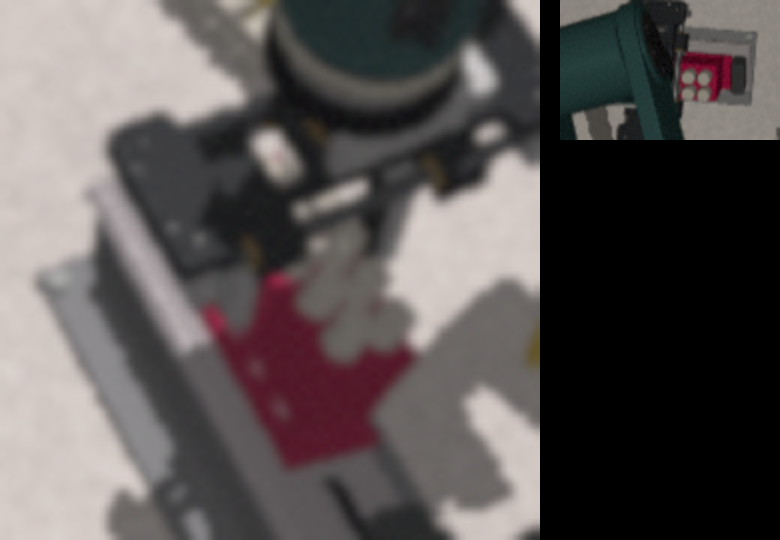

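The scene crop shows the end face near (330,400), and the top inset shows two distinct cap rows over the body. The rack has turned nearly upright between the pads, so I'll close firmly.

```bash
python3 -m creep '[{"claw":5.4,"delta_pos":[0,0,0],"twist":0},{"claw":5,"delta_pos":[0,0,0],"twist":0},{"claw":4,"delta_pos":[0,0,0],"twist":0},{"claw":4,"delta_pos":[0,0,0],"twist":0}]' 30
python3 -m creep '[{"claw":4,"delta_pos":[0,0,0.3],"twist":0},{"claw":4,"delta_pos":[0,0,0.5],"twist":0},{"claw":4,"delta_pos":[0,0,0.5],"twist":0},{"claw":4,"delta_pos":[0,0,0.7],"twist":0}]'
```

```text
clock: 11.1
tcp_pos: [0.4821, 0.1883, 0.0977]
tool_rot: [0.741, 0.672, -0.002, -0.003]
ft_force: [-9.6, 1.4, 6.9]
width: 0.0548
finger_force: 27.6
clock: 11.5
tcp_pos: [0.4853, 0.1872, 0.117]
tool_rot: [0.741, 0.671, -0.001, -0.0]
ft_force: [0.6, -0.3, -4.7]
width: 0.0529
finger_force: 27.4
```

```bash
python3 -m creep '[{"claw":4,"delta_pos":[0,0,1],"twist":0},{"claw":4,"delta_pos":[0,0,1],"twist":0},{"claw":4,"delta_pos":[0,0,1.5],"twist":0},{"claw":4,"delta_pos":[0,0,1.5],"twist":0},{"claw":4,"delta_pos":[0,0,1.5],"twist":0},{"claw":4,"delta_pos":[0,0,1.5],"twist":0},{"claw":4,"delta_pos":[0,0,1.5],"twist":0},{"claw":4,"delta_pos":[0,0,0],"twist":0}]' 50
python3 - <<'E'
from h import *
F={c:imaging.grab_frame(c) for c in CI}
for c in CI:
    L=[d for d in imaging.masks_of(c,"rack")];print(c,[(round(d["p"],2),np.round(d["box"]).tolist()) for d in L])
    cv2.imwrite(f"pics/held_{c}.png",F[c][...,::-1])
o=cv2.resize(F["scene"][150:270,240:370,::-1],(650,600),interpolation=cv2.INTER_CUBIC);cv2.imwrite("pics/held.png",o)
E
```

```text
clock: 12.3
tcp_pos: [0.487, 0.1879, 0.216]
tool_rot: [0.741, 0.671, 0.003, 0.001]
ft_force: [0.2, -0.7, -3.5]
width: 0.0526
finger_force: 46.1
scene [(0.87, [308.0, 182.0, 42.0, 38.0]), (0.7, [322.0, 229.0, 39.0, 52.0]), (0.56, [379.0, 250.0, 55.0, 40.0])]
top [(0.94, [185.0, 200.0, 32.0, 24.0]), (0.73, [146.0, 266.0, 13.0, 39.0]), (0.56, [249.0, 242.0, 44.0, 28.0])]
```

```bash
python3 -m creep '[{"claw":4,"delta_pos":[0,-1,0],"twist":-2},{"claw":4,"delta_pos":[0,-2,0],"twist":-4},{"claw":4,"delta_pos":[0.1,-2.5,0],"twist":-5},{"claw":4,"delta_pos":[0.1,-2.5,0],"twist":-5},{"claw":4,"delta_pos":[0.1,-2.5,0],"twist":-5},{"claw":4,"delta_pos":[0.1,-2.5,0],"twist":-5},{"claw":4,"delta_pos":[0.1,-2.5,0],"twist":-5},{"claw":4,"delta_pos":[0.1,-2.5,0],"twist":-5}]'
python3 -m creep '[{"claw":4,"delta_pos":[0.1,-2.5,0],"twist":-5},{"claw":4,"delta_pos":[0.1,-2.5,0],"twist":-5},{"claw":4,"delta_pos":[0.1,-2.5,0],"twist":-5},{"claw":4,"delta_pos":[0.1,-2.5,0],"twist":-5},{"claw":4,"delta_pos":[0.1,-2.5,0],"twist":-5},{"claw":4,"delta_pos":[0,-2.5,0],"twist":-5},{"claw":4,"delta_pos":[0,-2.5,0],"twist":-5},{"claw":4,"delta_pos":[0,-1.7,0],"twist":-3}]'
python3 -m creep '[{"claw":4,"delta_pos":[0,-1.1,0],"twist":-1.4},{"claw":4,"delta_pos":[0,0,0],"twist":0},{"claw":4,"delta_pos":[0,0,0],"twist":0}]'
python3 - <<'E'
from h import *
o=[]
for c,(x0,y0,w,h) in(("scene",(180,70,120,130)),("top",(260,120,100,120))):
    f=imaging.grab_frame(c)[y0:y0+h,x0:x0+w,::-1];o.append(cv2.resize(f,None,fx=3.6,fy=3.6,interpolation=cv2.INTER_CUBIC))
W=np.zeros((480,795,3),np.uint8);a,b=o;W[:a.shape[0],:a.shape[1]]=a;W[:b.shape[0],435:435+b.shape[1]]=b;cv2.imwrite("pics/held2.png",W)
E
```

```text
clock: 13.3
tcp_pos: [0.4908, 0.0058, 0.2117]
tool_rot: [0.913, 0.407, -0.001, -0.0]
ft_force: [0.4, -0.0, -4.6]
width: 0.0523
finger_force: 46.1
clock: 14.1
tcp_pos: [0.4956, -0.1865, 0.2116]
tool_rot: [0.996, 0.088, -0.001, -0.0]
ft_force: [0.4, 0.3, -3.9]
width: 0.0523
finger_force: 46.2
clock: 14.4
tcp_pos: [0.4965, -0.1949, 0.2123]
tool_rot: [0.997, 0.079, -0.0, -0.001]
ft_force: [0.2, 0.2, -3.6]
width: 0.0526
finger_force: 46.2
```

View pics/held2.png

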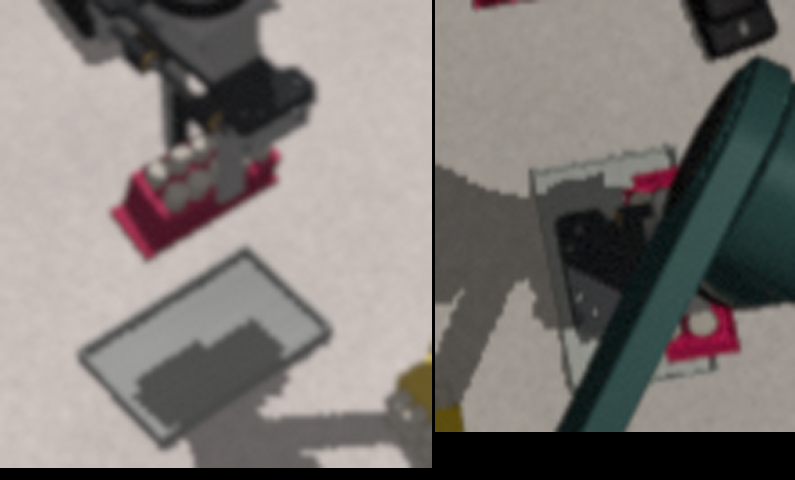

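The rack is held nearly level, centred and aligned above the tray (rack (195,200), tray (205,345) in the scene crop). Lowering.

```bash
python3 -m creep '[{"claw":4,"delta_pos":[0.1,0.5,-2],"twist":0},{"claw":4,"delta_pos":[0,0,-3],"twist":0},{"claw":4,"delta_pos":[0,0,-3],"twist":0},{"claw":4,"delta_pos":[0,0,-3],"twist":0},{"claw":4,"delta_pos":[0,0,-2],"twist":0},{"claw":4,"delta_pos":[0,0,-1],"twist":0},{"claw":4,"delta_pos":[0,0,-0.5],"twist":0},{"claw":4,"delta_pos":[0,0,0],"twist":0}]'
python3 -m creep '[{"claw":4,"delta_pos":[0,0,-0.5],"twist":0},{"claw":4,"delta_pos":[0,0,-0.3],"twist":0},{"claw":4,"delta_pos":[0,0,0],"twist":0}]'
python3 -m creep '[{"claw":4,"delta_pos":[0,0,-0.2],"twist":0},{"claw":4,"delta_pos":[0,0,-0.2],"twist":0},{"claw":4,"delta_pos":[0,0,0],"twist":0}]'
```

```text
clock: 15.3
tcp_pos: [0.4978, -0.1902, 0.0678]
tool_rot: [0.997, 0.079, 0.0, 0.0]
ft_force: [0.4, -0.4, -4.0]
width: 0.0527
finger_force: 46.1
clock: 15.6
tcp_pos: [0.4975, -0.1906, 0.0596]
tool_rot: [0.997, 0.078, 0.0, 0.0]
ft_force: [0.2, -0.5, -4.9]
width: 0.0528
finger_force: 46.1
clock: 15.9
tcp_pos: [0.4973, -0.1905, 0.0552]
tool_rot: [0.997, 0.078, -0.0, -0.0]
ft_force: [0.2, 0.5, -3.8]
width: 0.0524
finger_force: 46.1
```

```bash
for i in 1; do python3 -m creep '[{"claw":4,"delta_pos":[0,0,-0.3],"twist":0},{"claw":4,"delta_pos":[0,0,-0.3],"twist":0},{"claw":4,"delta_pos":[0,0,0],"twist":0}]' | grep -E "tcp|ft_f"; done
python3 -m creep '[{"claw":4,"delta_pos":[0,0,-0.2],"twist":0},{"claw":4,"delta_pos":[0,0,-0.2],"twist":0},{"claw":4,"delta_pos":[0,0,0],"twist":0}]' | grep -E "tcp|ft_f"
python3 -m creep '[{"claw":4,"delta_pos":[0,0,-0.2],"twist":0},{"claw":4,"delta_pos":[0,0,-0.2],"twist":0},{"claw":4,"delta_pos":[0,0,0],"twist":0}]' | grep -E "tcp|ft_f"
```

```text
tcp_pos: [0.4979, -0.1906, 0.0504]
ft_force: [-1.8, 0.3, 2.1]
tcp_pos: [0.4981, -0.1908, 0.0501]
ft_force: [-6.9, 4.4, 16.5]
tcp_pos: [0.4984, -0.1911, 0.0498]
ft_force: [-13.4, 5.4, 31.8]
```

Contact at TCP z≈0.050. I'll back off the press, then soften the grip so the rack settles flat before release.

```bash
python3 -m creep '[{"claw":4,"delta_pos":[0,0,0.3],"twist":0},{"claw":4,"delta_pos":[0,0,0.3],"twist":0},{"claw":4,"delta_pos":[0,0,0],"twist":0}]'
python3 -m creep '[{"claw":4,"delta_pos":[0,0,0],"twist":0},{"claw":4,"delta_pos":[0,0,0],"twist":0}]' 15
python3 -m creep '[{"claw":4,"delta_pos":[0,0,-0.1],"twist":0},{"claw":4,"delta_pos":[0,0,-0.1],"twist":0},{"claw":4,"delta_pos":[0,0,0],"twist":0}]' 5
python3 -m creep '[{"claw":4,"delta_pos":[0,0,-0.1],"twist":0},{"claw":4,"delta_pos":[0,0,-0.1],"twist":0},{"claw":4,"delta_pos":[0,0,0],"twist":0}]' 3
```

```text
clock: 17.1
tcp_pos: [0.4982, -0.1909, 0.0501]
tool_rot: [0.997, 0.078, 0.001, 0.001]
ft_force: [-4.6, 1.6, 10.3]
width: 0.0523
finger_force: 46.8
clock: 17.3
tcp_pos: [0.4989, -0.192, 0.0496]
tool_rot: [0.997, 0.078, 0.002, 0.002]
ft_force: [-1.3, -1.2, 6.2]
width: 0.0532
finger_force: 14.4
clock: 17.6
tcp_pos: [0.4994, -0.1938, 0.0478]
tool_rot: [0.997, 0.078, 0.002, 0.004]
ft_force: [-0.8, -4.6, 5.3]
width: 0.0532
finger_force: 5.3
clock: 17.9
tcp_pos: [0.4995, -0.1946, 0.0457]
tool_rot: [0.997, 0.078, 0.002, 0.005]
ft_force: [0.4, -6.5, 4.1]
width: 0.0556
finger_force: 3.4
```

Width is growing, so I'll stop pressing and measure the rack's tilt numerically from the two views.

```bash
cat > tilt.py <<'E'
from h import *
from scipy.spatial.transform import Rotation as Ro
import sys
B=[box((-.025,.025),(-.055,.055),(0,.055)),box((-.025,.025),(-.067,.067),(0,.008))];CAP=[box((-.019,.019),(-.05,.05),(.055,.073))]
F={c:imaging.grab_frame(c).astype(int) for c in CI};M={};D={}
for c,(a,b,d,e) in(("scene",(195,280,110,215)),("top",(280,345,150,245))):
    f=F[c];w=np.zeros((384,512),bool);w[d:e,a:b]=1
    m=np.clip((f[...,0]-f[...,1]-15)/50,0,1)*w;M[c]=m.astype(np.float32)
    dark=((f.max(2)<105)&(m<.3)).astype(np.uint8);D[c]=1-cv2.dilate(dark,np.ones((3,3),np.uint8));D[c]=np.where(m>.5,1,D[c]);print(c,"magenta",m.sum().round())
def pl(p,L):
    R=Ro.from_euler("ZYX",[p[3],p[5],p[4]]).as_matrix();return [P@R.T+p[:3] for P in L] # X: along... body axes
def cost(p):
    s=0
    for c in CI:
        cap=sil(c,pl(p,CAP));q=sil(c,pl(p,B));w=D[c]*(1-cap)
        s+=(np.abs(q-M[c])*w).sum()/max(M[c].sum(),50)
    return s
best=None
for y in(.156-np.pi/2,):
  for roll in(-.25,0,.25):
    p0=np.array([.4985,-.192,.004,y,0,roll]);sm=np.vstack([p0]+[p0+d for d in np.diag([.01,.01,.006,.06,.08,.12])])
    r=minimize(cost,p0,method="Nelder-Mead",options=dict(initial_simplex=sm,maxiter=500,xatol=2e-4,fatol=1e-4))
    print("pos",r.x[:3].round(4),"yaw+90 deg",np.degrees(r.x[3]+np.pi/2).round(1),"about x(lengthwise pitch)",np.degrees(r.x[4]).round(1),"about y(roll)",np.degrees(r.x[5]).round(1),r.fun.round(3))
E
python3 tilt.py
```

```text
scene magenta 296.0
top magenta 156.0
pos [ 0.4981 -0.2033  0.0057] yaw+90 deg 9.9 about x(lengthwise pitch) 1.7 about y(roll) -10.9 0.227
pos [ 0.4981 -0.2024  0.0085] yaw+90 deg 10.2 about x(lengthwise pitch) 3.3 about y(roll) -10.5 0.262
pos [ 0.4987 -0.2011  0.0034] yaw+90 deg 13.2 about x(lengthwise pitch) 3.9 about y(roll) -9.7 0.349
```

The rack leans about 10° toward +y, resting on its +y bottom edge. Opening slowly will let it settle flat against the -y pad.

```bash
python3 -m creep '[{"claw":5.6,"delta_pos":[0,0,0],"twist":0},{"claw":5.7,"delta_pos":[0,0,0],"twist":0},{"claw":5.8,"delta_pos":[0,-0.05,0],"twist":0},{"claw":5.9,"delta_pos":[0,-0.05,0],"twist":0},{"claw":6.0,"delta_pos":[0,-0.1,0],"twist":0},{"claw":6.1,"delta_pos":[0,-0.1,0],"twist":0},{"claw":6.2,"delta_pos":[0,-0.1,0],"twist":0},{"claw":6.3,"delta_pos":[0,0,0],"twist":0}]'
python3 tilt.py
```

```text
clock: 18.8
tcp_pos: [0.4971, -0.1938, 0.0426]
tool_rot: [0.997, 0.078, -0.001, -0.001]
ft_force: [2.0, -2.3, -0.0]
width: 0.0633
finger_force: 0.9
scene magenta 314.0
top magenta 164.0
pos [ 0.4963 -0.2024  0.006 ] yaw+90 deg 8.9 about x(lengthwise pitch) 0.3 about y(roll) -5.9 0.209
pos [ 0.4958 -0.2004  0.0056] yaw+90 deg 10.9 about x(lengthwise pitch) 0.8 about y(roll) -0.2 0.287
pos [ 0.4961 -0.1994  0.0089] yaw+90 deg 11.5 about x(lengthwise pitch) 2.5 about y(roll) -0.2 0.318
```

```bash
python3 -m creep '[{"claw":6.4,"delta_pos":[0,-0.1,0],"twist":0},{"claw":6.6,"delta_pos":[0,-0.1,0],"twist":0},{"claw":6.8,"delta_pos":[0,-0.2,0],"twist":0},{"claw":7,"delta_pos":[0,-0.2,0],"twist":0},{"claw":7.3,"delta_pos":[0,0,0],"twist":0},{"claw":7.6,"delta_pos":[0,0,0],"twist":0},{"claw":7.6,"delta_pos":[0,0,0],"twist":0},{"claw":7.6,"delta_pos":[0,0,0],"twist":0}]'
python3 tilt.py
```

```text
clock: 19.7
tcp_pos: [0.4975, -0.2004, 0.0435]
tool_rot: [0.997, 0.078, 0.0, -0.0]
ft_force: [0.8, 1.1, -0.5]
width: 0.076
finger_force: 0.0
scene magenta 347.0
top magenta 178.0
pos [ 0.496  -0.2019  0.0026] yaw+90 deg 9.7 about x(lengthwise pitch) 0.4 about y(roll) -0.0 0.246
pos [ 0.4956 -0.2011  0.0044] yaw+90 deg 10.3 about x(lengthwise pitch) 0.8 about y(roll) 4.2 0.28
pos [ 0.4962 -0.1996  0.0075] yaw+90 deg 12.5 about x(lengthwise pitch) 2.0 about y(roll) 3.7 0.332
```

Settled flat (roll 0°, z≈3 mm) with no contact. I'll rise straight up, move aside, and verify.

```bash
python3 -m creep '[{"claw":7.6,"delta_pos":[0,0,1],"twist":0},{"claw":7.6,"delta_pos":[0,0,1],"twist":0},{"claw":7.6,"delta_pos":[0,0,2],"twist":0},{"claw":7.6,"delta_pos":[0,0,3],"twist":0},{"claw":7.6,"delta_pos":[0,0,4],"twist":0},{"claw":7.6,"delta_pos":[0,0,4],"twist":0},{"claw":7.6,"delta_pos":[-1,-3,2],"twist":0},{"claw":7.6,"delta_pos":[-2,-4,0],"twist":0}]'
python3 -m creep '[{"claw":7.6,"delta_pos":[-3,-4,0],"twist":0},{"claw":7.6,"delta_pos":[-3,-4,0],"twist":0},{"claw":7.6,"delta_pos":[-3,-4,0],"twist":0},{"claw":7.6,"delta_pos":[-3,-4,0],"twist":0},{"claw":7.6,"delta_pos":[-3,-4,0],"twist":0},{"claw":7.6,"delta_pos":[0,0,0],"twist":0},{"claw":7.6,"delta_pos":[0,0,0],"twist":0}]'
python3 tilt.py; python3 - <<'E'
from h import *
for c in CI:
    f=imaging.grab_frame(c)
    for q in("tray","jaw","spare_rack","mouse","scanner"):print(c,q,[(round(d["p"],2),np.round(d["box"]).tolist()) for d in imaging.masks_of(c,q)][:2])
# jaw post open vs closed prediction
for y in(.112,.157):
    P=(np.array([[0,y,.062]])@TI.T)@yawm(-.1).T+[.5,.1855,.055];print(y,[proj(c,P).round(0).tolist() for c in CI])
E
```

```text
clock: 20.6
tcp_pos: [0.4702, -0.2712, 0.2201]
tool_rot: [0.997, 0.08, 0.005, 0.004]
ft_force: [0.9, -1.0, 0.2]
width: 0.0761
finger_force: 0.0
clock: 21.3
tcp_pos: [0.3169, -0.4713, 0.2143]
tool_rot: [0.997, 0.077, 0.0, 0.0]
ft_force: [0.3, 0.2, -0.1]
width: 0.0761
finger_force: 0.0
scene magenta 475.0
top magenta 489.0
pos [ 0.4961 -0.2053 -0.0006] yaw+90 deg 8.5 about x(lengthwise pitch) 1.1 about y(roll) 1.7 0.243
pos [ 0.4962 -0.1997  0.006 ] yaw+90 deg 8.9 about x(lengthwise pitch) 1.2 about y(roll) 6.4 0.271
pos [ 0.4969 -0.2037 -0.0013] yaw+90 deg 10.3 about x(lengthwise pitch) 3.4 about y(roll) 5.1 0.264
scene tray [(0.71, [238.0, 167.0, 73.0, 52.0])]
scene jaw [(0.58, [343.0, 294.0, 40.0, 28.0])]
scene spare_rack []
scene mouse [(0.61, [158.0, 174.0, 36.0, 24.0])]
scene scanner [(0.73, [232.0, 300.0, 37.0, 67.0])]
top tray [(0.66, [313.0, 196.0, 52.0, 73.0])]
top jaw [(0.72, [130.0, 200.0, 33.0, 24.0])]
top spare_rack [(0.96, [291.0, 108.0, 44.0, 24.0])]
top mouse [(0.74, [340.0, 119.0, 25.0, 38.0])]
top scanner [(0.55, [186.0, 120.0, 61.0, 22.0])]
0.112 [[[343.0, 273.0]], [[136.0, 206.0]]]
0.157 [[[352.0, 289.0]], [[120.0, 205.0]]]
```

```bash
python3 -c "
from bench import order;print(order.sign_off())"
```

```text
the job is handed in; nothing more can be done
None
```

The jaw was left open and the rack set down in the tray, upright and flat within measurement error; the job was handed in at about 22 s, and `sign_off()` returned no verdict.

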